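Stamp a specimen tag with the spring marking stamp

TASK

Mark the metal tag clamped in the spring stamp: draw the striker back by its upright handle until you feel the sear catch, without forcing it hard into the rubber buffer, ease off and let go once the sear holds it. Then press the trip plate gently so that the striker shoots forward and drives the die against the tag, and take the hand away. Do not let the striker slip off before it is caught, do not touch the die, and leave the bone, the jar and the tag tray where they are.

Things in the scene. Friction and masses are not known exactly. Their poses are not given: they have to be found in the camera images.
- stamp: Spring marking stamp, fixed on the bench: grey base plate 340 x 150 x 12 mm. Origin: on the bench under the rod, midway along the plate; x runs along the rod from handle to tag, z up. The plate spans x -170..170, y -105..45 mm. Aluminium rear bearing x -149..-129, 68 mm high; grey spring barrel x -12..60, 69 mm high; dark anvil x 142..170; nothing fixed is above 82 mm.
- striker: Steel rod (axis 45 mm up) with an upright post handle beyond the rear bearing; black rubber grip 18 mm across, 52 mm tall, top 130 mm above the bench. Origin: centre of the grip, 104 mm up, on the rod's line, x = -180 mm in the stamp's frame at rest. Drawn back = towards the stamp's -x, at most 70 mm. Spring: 0.16 N per mm drawn, zero at rest, plus 0.5 N friction.
- rod_tail (a point): Rear end of the striker's rod, 12 mm behind the handle. A dark collar with a tooth is clamped on the rod at a setting that is not measured: the sear catches after 31 to 57 mm of draw. The pull rises by up to 4 N over 10 mm as the tooth lifts the sear, falls back and dips at the click; 4 mm further the buffer stiffens it. Once caught and eased forward, the pull leaves the hand.
- sear: Steel rocker across the rod. Origin: middle of the top of its trip plate, 44 mm (along x) by 30 mm (along y), level, at x -80, y -82 mm in the stamp's frame, 78 mm above the bench at rest. Hinge 50 mm from there towards +y, parallel to x. Pressing the plate down 11 to 13 mm with 2 to 5 N frees the striker; its end stop comes 18 mm down; over 20 N is too much. It springs back.
- sear_nose (a point): Lower edge of the sear's nose, over the rod, x -80, y 0 mm in the stamp's frame, 59 mm above the bench at rest; it lifts as the trip plate is pressed or the tooth passes under it, then drops behind the tooth.
- buffer: Black rubber buffer round the rod in front of the rear bearing, 30 mm across, 12 mm thick; it stops the collar. Origin: centre of its front face, x = -117 mm in the stamp's frame, 45 mm up. It gives 1 mm for each 4 N; more than 16 N on it is too much.
- die: Steel die block 30 x 30 x 28 mm with a small dark punch in front, between barrel and tag. Origin: its centre, 45 mm up, x = 91.5 mm in the stamp's frame at the start. It slides up to 22 mm towards +x, to the tag, when the fired striker hits it, and stays where it stops. Not to be touched by the robot.
- tag (a point): Middle of the aluminium tag, 44 x 30 x 2 mm, standing clamped against the anvil, x = 140 mm in the stamp's frame; fixed.
- long_bone: Loose long bone, 220 mm long, 28 mm high, lying on the robot's side of the stamp. Origin: underside, middle. Leave alone.
- jar: Loose brown glass jar with white lid, 56 mm in diameter, 85 mm tall, on the far side of the stamp. Origin: underside, middle. Leave alone.
- tag_tray: Loose white tray 100 x 75 x 30 mm with tags, on the far side of the stamp. Origin: underside, middle. Leave alone.

How it is judged:
On the way, in this order (a step that is already met when the one before it is completed fails the run):
1. the striker is drawn at least 25 mm and held there by the sear alone, at rest, with the robot touching nothing (x of striker in the frame of stamp below -0.205 m and linear speed of striker below 0.02 m/s and contact force between each of the arm, the fingers and anything else below 0.1 N), for 0.3 s.
2. the striker has been fired and has driven the die at least 16 mm forward (x of die in the frame of stamp above 0.1075 m and x of striker in the frame of stamp above -0.19 m), for 0.1 s.
At the end, for the whole second after the job is handed in: The die stands at least 16 mm forward of its start (against the tag or nearly), the striker is forward again, less than 10 mm from its rest position, both at rest, and the robot touches nothing (all of step 2 and linear speed of each of striker, die below 0.02 m/s).
It fails at once if the collar is forced into the rubber buffer with more than 16 N (contact force between striker and buffer above 16 N).
It fails at once if the sear is pressed with more than 20 N (contact force between any of the fingers, the arm and sear above 20 N).
It fails at once if the robot touches the die (contact force between any of the fingers, the arm and die above 0.5 N).
It fails at once if the bone, the jar or the tag tray is moved more than 20 mm (distance of any of long_bone, jar, tag_tray from where it was at the start of the episode above 0.02 m).
It also fails if it takes over 67 s, if anything falls off the work surface, if the arm or the gripper's body presses on something with over 40 N, if the wrist force passes 120 N, or if a joint passes its speed limit or range.

ROBOT

A 6-joint arm with a two-finger parallel gripper is mounted at the origin on the work surface. World frame = base frame: x ahead of the robot, y to its left, z up, the work surface at z = 0. Lengths are in m, angles in rad, forces in N, time in s.
With the tool pointing down it reaches from about 0.275 to 0.825 m from the base axis. Payload 4.9 kg.
Tool frame: the origin (TCP) lies midway between the tips of the shut fingers; the grasp point (between the pads) lies 19 mm behind it (grip_point_offset is the distance from the TCP to the grasp point, in m); z points along the fingers, y is the line along which they close (so a half turn about z gives the same grasp; the last joint's range is limited). The gripper opens to 85 mm and grips with 20 to 120 N. Pads are 22 mm wide; open, the fingers measure 114 mm over their backs; the gripper's body (76 mm by 85 mm) begins 54 mm behind the grasp point. The pads swing forward as they close: fully open they stand 13 mm farther back than shut.
Start: joints at [-1.25, 0.326, -0.193, 1.052, 0, 1.437], TCP at [0.242, -0.494, 0.231] pointing down, gripper open.
Joint ranges: [-2.65, 2.65], [-0.97, 1.79], [-1.3, 1.35], [-1.93, 2.1], [-1.47, 1.37], [-3.14, 3.14]. Speed limits (rad/s): [2.57, 2.57, 3.14, 3.14, 3.14, 3.14].

INTERFACE

Orientations are given as a rotation vector (axis times angle).
In Python, from cell import * gives the robot as it stands. Calls block until the motion is done:
- movep(position, orientation): joint-space move of the TCP to a pose.
- move_l(position, velocity=0.15, rot=None, until_force=None): straight line of the TCP; rot=None keeps the orientation; velocity is the mean speed in m/s. With until_force (N) it stops when the force on the tool has changed by that much, and returns True; else False.
- set_joints(angles): joint-space move.
- let_go() and grab(newtons=None): open the fingers fully, or close them until they stop; newtons is the grip in N (None keeps the last).
- sleep(seconds).
- ik(position, orientation): joint angles nearest the present ones, or None.
- get_state(): the state.
- grab_frame(name): name is "scene" or "top" or "wrist"; returns a dict with "img" (420x560x3 uint8, red, green, blue), "fx", "fy", "cx", "cy" (pixels), "k1" (the pictures are not rectified: a ray, as slopes to the right and down, at radius r is drawn at 1 + k1 r^2 times it, then the intrinsics apply), "cam_to_world" (4x4, takes a point from camera to world coordinates); the wrist camera has in their place "T_tool_cam" (4x4, takes a point from camera to tool coordinates, whose origin is the TCP and whose axes are the flange's). Camera axes: x right, y down, z forward; pixel columns grow to the right and rows downward; lengths in m; the calibration is good to about 2 mm. A picture is of the moment at which its call begins: read the wrist's pose just before it. There is no depth.
A pose or a line that the arm cannot do raises MotionError and nothing moves.
- sign_off(): hands the job in; it is judged then, once.
Trained networks look in the newest picture that a camera, given by its name, has taken for a name from the list of things; names that differ only in an ending like _2 or _b are one class to them, and where a whole thing is asked for, a point or a joint stands for the part that bears it (a point fixed in the world has none). Each returns a list of dicts, best first, with "score" (0 to 1); they miss things now and then, are a little off and sometimes report something else, mostly with a low value. They report only what shows in the picture. A call takes as long as a camera call.
- spot_in(camera, name): "centre" ([column, row] in pixels, amid what is visible of it).
- silhouettes(camera, name): "mask" (420x560 bool, what is visible of it) and "centre" ([column, row] in pixels, amid what is visible of it).
- tip_of(camera, name): "centre" ([column, row] in pixels: a listed point, or the origin of a listed thing).
The state is a dict: "clock": time; "q": joint angles; "joint_velocities": joint speeds; "tau": joint torques, N m; "position": TCP position; "eef_rot": TCP orientation; "contact_force": force on the tool from outside, world axes, zero at the start; "wrist_torque": the same for the moment, N m; "finger_gap": opening from 0.0 (shut) to 1.0 (fully open); "grasp_force": force on a finger pad.
Only numpy, scipy, OpenCV 4.12 (cv2) and the standard library are available. Lean on these libraries where they do the work, as an engineer would, in place of code of your own. Each camera call takes 0.05 s, during which the arm holds its last target. There are 200 camera calls.

## Working session

There is one attempt and no reset: what is moved stays moved. The work goes in short steps, each a Python script; the robot and the scene stay as the last script left them, time stands still between calls to the robot, and variables do not carry over. Pictures are saved under pics/ and viewed, at most 10 in all, crops included, and the job is handed in when it is done.

```bash
mkdir -p pics; python3 - <<'E'
from cell import *
import cv2,numpy as np
for c in ("scene","top"):
    f=grab_frame(c); cv2.imwrite(f"pics/{c}0.png",f["img"][:,:,::-1])
    print(c,f["fx"],f["cx"],f["cy"],f["k1"],np.round(f["cam_to_world"],3).tolist())
    for n in ("striker","rod_tail","sear","sear_nose","buffer","die","tag","stamp"):
        print(n,[(np.round(d["centre"],1).tolist(),round(d["score"],2)) for d in tip_of(c,n)[:2]])
print(get_state())
E
```

```text
scene 384.38587294685595 282.870504387527 208.7136513124234 -0.09531108519061642 [[0.88, 0.37, -0.297, 0.805], [0.475, -0.703, 0.53, -0.28], [-0.012, -0.608, -0.794, 0.696], [0.0, 0.0, 0.0, 1.0]]
striker [([198.7, 298.4], 0.93)]
rod_tail [([201.4, 315.1], 0.87)]
sear [([269.7, 270.5], 0.76)]
sear_nose [([233.2, 262.5], 0.64)]
buffer [([225.6, 282.0], 0.49)]
die [([267.1, 199.3], 0.61)]
tag [([277.6, 183.8], 0.88)]
stamp [([251.3, 243.9], 0.59), ([204.9, 215.9], 0.27)]
top 534.9912062572361 281.15797887118833 205.10529796631394 -0.031771311100082925 [[-0.037, -0.975, 0.217, 0.421], [-0.999, 0.036, -0.008, 0.12], [0.0, -0.217, -0.976, 0.885], [0.0, 0.0, 0.0, 1.0]]
striker [([438.2, 229.2], 0.83), ([359.4, 190.0], 0.67)]
rod_tail [([429.7, 235.3], 0.7)]
sear [([357.5, 192.9], 0.87)]
sear_nose [([362.1, 242.9], 0.66), ([310.8, 258.6], 0.65)]
buffer [([386.3, 244.3], 0.66)]
die [([256.0, 260.8], 0.92), ([356.4, 190.0], 0.73)]
tag []
stamp [([311.5, 257.7], 0.75)]
{'clock': 0.9, 'q': array([-1.25020896e+00,  3.26146650e-01, -1.92592057e-01,  1.05198742e+00,
        2.68601072e-05,  1.43656655e+00]), 'joint_velocities': array([-0.00068674,  0.00060572, -0.00018206, -0.00045824, -0.00099329,
        0.00095906]), 'tau': array([ 4.95808058e-05, -4.43312573e+01,  2.62760246e+01,  8.42049321e-04,
       -9.19860753e-06,  1.15292949e-06]), 'position': array([ 0.24162689, -0.4941164 ,  0.23131294]), 'eef_rot': array([3.06064327e+00, 7.08268100e-01, 5.22674955e-05]), 'contact_force': array([ 0.23666018, -0.44504904,  0.07812047]), 'wrist_torque': array([0.00873246, 0.01213765, 0.01921111]), 'grasp_force': 0.0, 'finger_gap': 0.9996849332173913}
```

```bash
cat > h.py <<'E'
import numpy as np,cv2
from scipy.optimize import least_squares
def proj(f,P):
    T=np.linalg.inv(f["cam_to_world"]); c=T[:3,:3]@P+T[:3,3]; s=c[:2]/c[2]; s=s*(1+f["k1"]*(s@s))
    return np.array([f["fx"]*s[0]+f["cx"],f["fy"]*s[1]+f["cy"]])
L=dict(striker=(-.18,0,.104),rod_tail=(-.192,0,.045),sear=(-.08,-.082,.078),sear_nose=(-.08,0,.059),buffer=(-.117,0,.045),die=(.0915,0,.045),tag=(.14,0,.045),stamp=(0,0,0))
def S2W(p,v): 
    c,s=np.cos(p[2]),np.sin(p[2]); return np.array([p[0]+c*v[0]-s*v[1],p[1]+s*v[0]+c*v[1],v[2]])
E
python3 - <<'E'
from cell import *
from h import *
obs=[];F={}
for c in ("scene","top"):
    f=F[c]=grab_frame(c)
    for n in L:
        if n=="stamp": continue
        d=tip_of(c,n)
        if d and d[0]["score"]>.45: obs.append((c,n,d[0]["centre"]))
r=lambda p:np.concatenate([proj(F[c],S2W(p,L[n]))-z for c,n,z in obs])
best=min((least_squares(r,[.45,.05,a],loss="soft_l1",f_scale=2) for a in np.arange(0,6.3,.8)),key=lambda s:s.cost)
print(best.x,best.cost)
for (c,n,z),e in zip(obs,r(best.x).reshape(-1,2)): print(c,n,e.round(1))
p=best.x; np.save("p.npy",p)
for n in L: print(n,S2W(p,L[n]).round(3))
E
```

```text
[0.53144913 0.06693478 1.6745854 ] 43.735450145479604
scene striker [-0.6 -2.3]
scene rod_tail [-1.   1.7]
scene sear [3.7 0.8]
scene sear_nose [-2.3  0.7]
scene buffer [-3.9  4.1]
scene die [-0.8 -0.2]
scene tag [0.1 3.8]
top striker [-4.4 -1.7]
top rod_tail [ 1.9 -0.2]
top sear [-0.5 -1.3]
top sear_nose [-0.5  2.5]
top buffer [-1.2  0.2]
top tag [-4.2  0. ]
striker [ 0.55  -0.112  0.104]
rod_tail [ 0.551 -0.124  0.045]
sear [ 0.621 -0.004  0.078]
sear_nose [ 0.54  -0.013  0.059]
buffer [ 0.544 -0.049  0.045]
die [0.522 0.158 0.045]
tag [0.517 0.206 0.045]
stamp [0.531 0.067 0.   ]
```

View pics/top0.png

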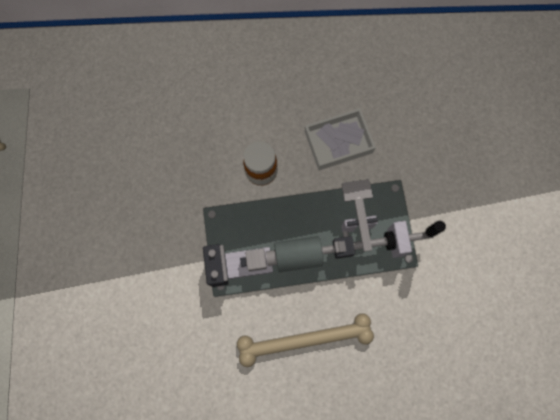

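View pics/scene0.png

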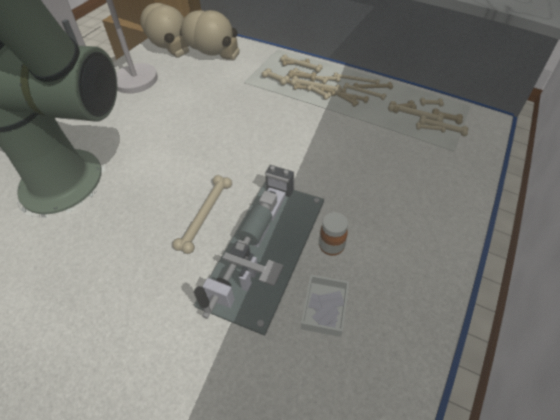

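```bash
cat >> h.py <<'E'
from scipy.spatial.transform import Rotation as Rn
def rotv(d): # tool down, y along d
    y=np.array([d[0],d[1],0.]); z=np.array([0,0,-1.]); return Rn.from_matrix(np.c_[np.cross(y,z),y,z]).as_rotvec()
def wcam(f,s):
    T=np.eye(4); T[:3,:3]=Rn.from_rotvec(s["eef_rot"]).as_matrix(); T[:3,3]=s["position"]
    f["cam_to_world"]=T@f["T_tool_cam"]; return f
E
python3 - <<'E'
from cell import *
from h import *
p=np.load("p.npy"); d=np.array([np.cos(p[2]),np.sin(p[2])]); h=S2W(p,L["striker"])
pos=[*(h[:2]-.0*d),.24]; q0=get_state()["q"]
c=[(abs(ik(pos,rotv(s*d))[5]-q0[5]) if ik(pos,rotv(s*d)) is not None else 9,s) for s in (1,-1)]
print(c); s=min(c)[1]; movep(pos,rotv(s*d)); np.save("s.npy",s)
st=get_state(); f=wcam(grab_frame("wrist"),st); cv2.imwrite("pics/w0.png",f["img"][:,:,::-1])
print(st["q"].round(2),st["clock"],st["contact_force"])
for n in L:
    print(n,[(np.round(e["centre"],1).tolist(),round(e["score"],2)) for e in tip_of("wrist",n)[:2]],"pred",proj(f,S2W(p,L[n])).round(1))
E
```

```text
[(np.float64(1.8728844586271938), 1), (np.float64(1.268708194962599), -1)]
[-0.33  0.34 -0.15  1.08 -0.    2.71] 3.4833 [-0.34560536 -0.37839448 -0.32929603]
striker [([283.1, 194.3], 0.82)] pred [285.5 198.3]
rod_tail [([296.0, 181.9], 0.93)] pred [297.4 181.9]
sear [([169.9, 95.7], 0.57)] pred [168.3  97.7]
sear_nose [([178.9, 185.2], 0.67)] pred [183.4 185.6]
buffer [([222.4, 181.0], 0.61)] pred [223.5 182.1]
die [([24.0, 185.5], 0.79)] pred [ 24.3 183. ]
tag [] pred [-19.4 183.3]
stamp [([128.9, 170.7], 0.61)] pred [129.  173.2]
```

View pics/w0.png

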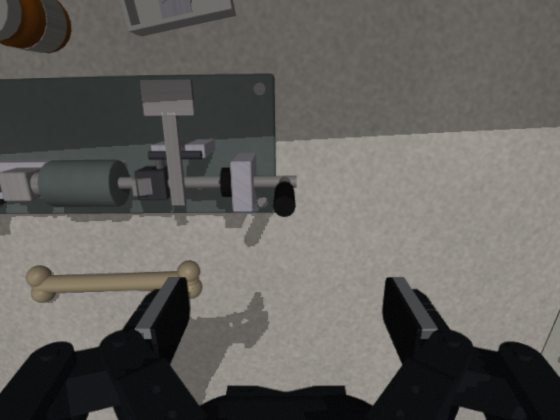

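```bash
cat > draw.py <<'E'
from cell import *
from h import *
p=np.load("p.npy"); s=float(np.load("s.npy")); d=np.array([np.cos(p[2]),np.sin(p[2]),0]); h=S2W(p,L["striker"])
h[2]=.086
def F():
    v=[]
    for _ in range(4): v.append(get_state()["contact_force"]@d); sleep(.01)
    return np.mean(v)
move_l([h[0],h[1],.13],.15); f=move_l(h,.08,until_force=6); print("down blocked",f)
F0=F(); grab(40); st=get_state(); print("gap",st["finger_gap"],st["grasp_force"],"t",st["clock"],"f0",F0,"now",F(),st["contact_force"])
if st["finger_gap"]>.05:
    log=[];base=[];pk=0;state=0;k=0
    while k<62:
        k+= 4 if k<20 else 1
        move_l(h-d*k*1e-3,.04); f=F()-F0
        e=f-.16*k; a=-(get_state()["position"]-h)@d*1e3
        if k<=26: base.append(e); e0=np.median(base)
        e-=e0; log.append((k,round(a,1),round(f,2),round(e,2)))
        if k>26:
            pk=max(pk,e)
            if state==0 and pk>1 and e<.15*pk: state=1; kc=k; lo=e
            if state==1:
                lo=min(lo,e)
                if k>=kc+2 or e>lo+3: break
            if e>8: print("too hard"); break
    print(*log,sep="\n"); print("state",state,get_state()["clock"])
E
python3 draw.py
```

```text
down blocked False
gap 0.19737987124902287 38.92000615596771 t 6.175 f0 0.1935064996724824 now -0.009212268677909807 [-0.10451353  0.55333856  2.45307997]
(4, np.float64(4.3), np.float64(0.07), np.float64(0.0))
(8, np.float64(8.2), np.float64(1.13), np.float64(0.21))
(12, np.float64(12.0), np.float64(1.61), np.float64(0.0))
(16, np.float64(15.8), np.float64(1.67), np.float64(-0.45))
(20, np.float64(19.6), np.float64(2.74), np.float64(0.0))
(21, np.float64(20.4), np.float64(2.82), np.float64(-0.04))
(22, np.float64(21.3), np.float64(3.02), np.float64(0.0))
(23, np.float64(22.3), np.float64(3.29), np.float64(0.09))
(24, np.float64(23.2), np.float64(2.9), np.float64(-0.44))
(25, np.float64(24.2), np.float64(3.59), np.float64(0.07))
(26, np.float64(25.1), np.float64(3.79), np.float64(0.09))
(27, np.float64(26.1), np.float64(3.89), np.float64(0.03))
(28, np.float64(27.0), np.float64(3.83), np.float64(-0.19))
(29, np.float64(28.0), np.float64(3.8), np.float64(-0.38))
(30, np.float64(28.9), np.float64(4.27), np.float64(-0.07))
(31, np.float64(29.4), np.float64(5.95), np.float64(1.45))
(32, np.float64(29.9), np.float64(6.56), np.float64(1.9))
(33, np.float64(30.7), np.float64(7.74), np.float64(2.92))
(34, np.float64(31.5), np.float64(8.81), np.float64(3.83))
(35, np.float64(32.5), np.float64(8.47), np.float64(3.32))
(36, np.float64(33.3), np.float64(8.87), np.float64(3.57))
(37, np.float64(34.2), np.float64(9.3), np.float64(3.84))
(38, np.float64(35.3), np.float64(9.02), np.float64(3.4))
(39, np.float64(36.1), np.float64(9.22), np.float64(3.44))
(40, np.float64(37.1), np.float64(9.06), np.float64(3.12))
(41, np.float64(37.8), np.float64(10.45), np.float64(4.35))
(42, np.float64(40.2), np.float64(6.2), np.float64(-0.06))
(43, np.float64(41.0), np.float64(6.37), np.float64(-0.05))
(44, np.float64(41.5), np.float64(8.6), np.float64(2.01))
state 1 14.425
```

```bash
python3 - <<'E'
from cell import *
from h import *
p=np.load("p.npy"); d=np.array([np.cos(p[2]),np.sin(p[2]),0]); h=S2W(p,L["striker"]); h[2]=.086
for k in np.arange(43,35.9,-.5):
    move_l(h-d*k*1e-3,.02); v=[]
    for _ in range(5): v.append(get_state()["contact_force"]@d); sleep(.01)
    f=np.mean(v)-.19; print(k,round(-(get_state()["position"]-h)@d*1e3,1),round(f,2))
    if f<.3: break
print(get_state()["clock"])
E
```

```text
43.0 41.2 6.61
42.5 40.9 5.98
42.0 40.6 4.98
41.5 40.2 5.05
41.0 39.5 5.69
40.5 38.5 7.38
40.0 38.1 6.67
39.5 37.5 6.87
39.0 37.0 7.1
38.5 36.4 7.26
38.0 36.0 6.62
37.5 35.5 6.72
37.0 35.1 6.66
36.5 34.7 6.37
36.0 34.2 6.53
18.8
```

```bash
python3 - <<'E'
from cell import *
from h import *
p=np.load("p.npy"); d=np.array([np.cos(p[2]),np.sin(p[2]),0]); h=S2W(p,L["striker"]); h[2]=.086
pk=0; extra=None
for k in [38,40,42,43]+list(np.arange(44,60,.5)):
    move_l(h-d*k*1e-3,.03); v=[]
    for _ in range(4): v.append(get_state()["contact_force"]@d); sleep(.01)
    f=np.mean(v)-.19; e=f-.16*k+.5; print(k,round(-(get_state()["position"]-h)@d*1e3,1),round(f,2),round(e,2))
    if k>=44:
        pk=max(pk,e)
        if pk>1 and e<pk-1.5: break
    if e>7.5: print("hard"); break
print(get_state()["clock"])
E
```

```text
38 35.5 8.43 2.85
40 37.1 9.88 3.98
42 39.8 6.81 0.59
43 41.0 6.49 0.11
44.0 41.5 8.6 2.06
44.5 41.7 9.35 2.73
45.0 42.2 8.56 1.86
45.5 43.3 7.34 0.56
21.0667
```

```bash
cat > ease.py <<'E'
from cell import *
from h import *
import sys
p=np.load("p.npy"); d=np.array([np.cos(p[2]),np.sin(p[2]),0]); h=S2W(p,L["striker"]); h[2]=.086
k0=float(sys.argv[1])
for k in np.arange(k0,k0-float(sys.argv[2])-.1,-.5):
    move_l(h-d*k*1e-3,.03); v=[]
    for _ in range(4): v.append(get_state()["contact_force"]@d); sleep(.01)
    f=np.mean(v)-.19; print(k,round(-(get_state()["position"]-h)@d*1e3,1),round(f,2))
    if f<.3: break
print(get_state()["clock"])
E
python3 ease.py 45 4
```

```text
45.0 43.2 6.31
44.5 42.8 6.04
44.0 41.9 7.5
43.5 41.5 7.32
43.0 41.2 6.15
42.5 40.9 5.87
42.0 40.5 5.63
41.5 40.2 4.84
41.0 39.6 5.54
23.6167
```

```bash
python3 - <<'E'
from cell import *
from h import *
p=np.load("p.npy"); d=np.array([np.cos(p[2]),np.sin(p[2]),0]); h=S2W(p,L["striker"]); h[2]=.086
for k in [43,45]+list(np.arange(46,60,.5)):
    move_l(h-d*k*1e-3,.03); v=[]
    for _ in range(4): v.append(get_state()["contact_force"]@d); sleep(.01)
    f=np.mean(v)-.19; e=f-.16*k+.5; print(k,round(-(get_state()["position"]-h)@d*1e3,1),round(f,2),round(e,2))
    if e>6 or (k>45.5 and e<-.8): print("stop"); break
st=get_state(); f=wcam(grab_frame("wrist"),st); print(st["clock"])
u=proj(f,S2W(p,(-.09,0,.05))).astype(int); print(u); cv2.imwrite("pics/w1.png",cv2.resize(f["img"],(784,588),interpolation=cv2.INTER_CUBIC)[:,:,::-1])
f=grab_frame("scene");c=f["img"][215:335,170:310]; cv2.imwrite("pics/s1.png",cv2.resize(c,(700,600),interpolation=cv2.INTER_CUBIC)[:,:,::-1])
E
```

```text
43 41.1 7.18 0.8
45 43.1 5.98 -0.72
46.0 44.1 6.18 -0.68
46.5 44.3 7.47 0.53
47.0 44.7 7.37 0.35
47.5 45.2 8.05 0.95
48.0 45.7 7.65 0.47
48.5 46.3 7.13 -0.13
49.0 47.5 4.91 -2.43
stop
26.1667
[ 51 246]
```

View pics/w1.png

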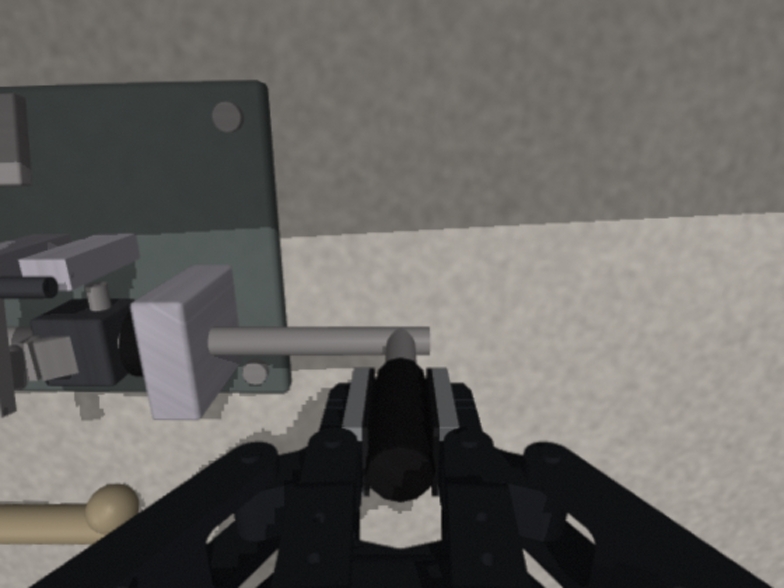

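View pics/s1.png

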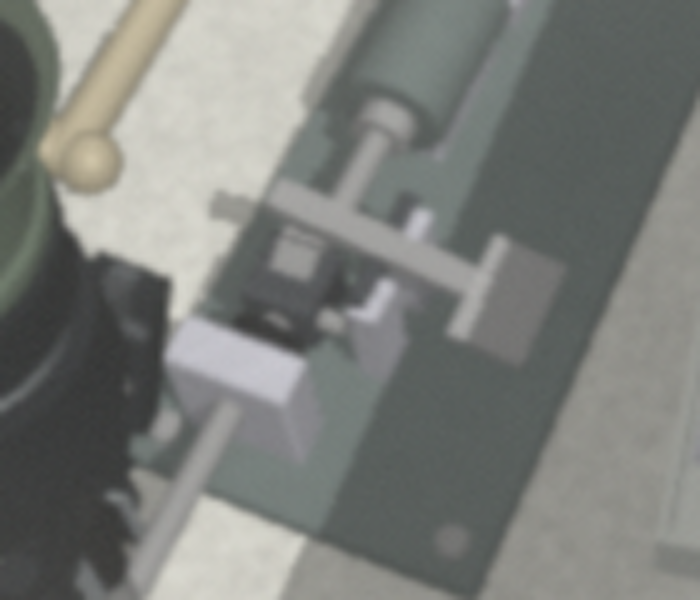

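The wrist picture shows the grip well held at (400,430) and the collar near the buffer at (85,345). In the scene crop the collar (290,270) now lies fully behind the sear arm, and the pull has dipped by 2.4 N. That looks like the real click, so I ease off.

```bash
python3 ease.py 48.5 5
```

```text
48.5 47.4 4.35
48.0 47.3 3.3
47.5 47.2 2.58
47.0 47.1 0.9
46.5 47.0 -0.18
27.6833
```

```bash
python3 - <<'E'
from cell import *
from h import *
p=np.load("p.npy"); d=np.array([np.cos(p[2]),np.sin(p[2]),0])
let_go(); x=get_state()["position"]; sleep(.1)
move_l([x[0],x[1],.20],.15); sleep(.5)
st=get_state(); print(st["clock"],st["contact_force"],st["finger_gap"])
grab_frame("top"); print("top striker",[(e["centre"],e["score"]) for e in tip_of("top","striker")[:2]])
t=S2W(p,L["sear"]); grab(20)
move_l([t[0],t[1],.14],.2)
st=get_state(); f=wcam(grab_frame("wrist"),st); print(st["clock"])
for n in ("sear","striker"):
    print(n,[(e["centre"],e["score"]) for e in tip_of("wrist",n)[:2]],proj(f,S2W(p,L[n])))
cv2.imwrite("pics/w2.png",f["img"][:,:,::-1])
E
```

```text
29.8583 [-0.89775343  0.26876615  0.03501976] 0.9994551474526852
top striker [([468.4, 224.5], 0.73)]
31.7667
sear [([502.9, 357.2], 0.74), ([285.0, 224.9], 0.69)] [285.41401307 230.41409661]
striker [([503.4, 355.1], 0.62)] [437.25752664 360.30380246]
```

View pics/w2.png

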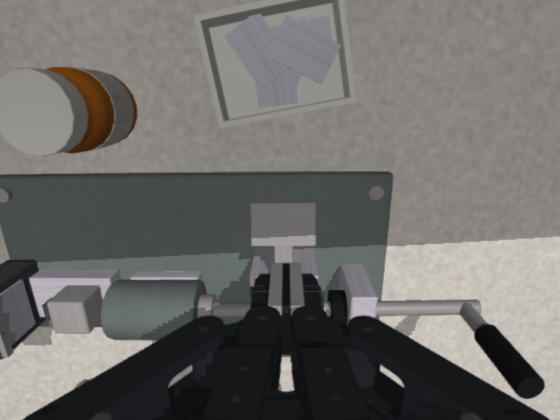

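The striker stays held back, with the rod tail at (480,307) and the grip at (510,355). The trip plate centre is near (284,221), a few mm farther out than predicted, so I shift about 3 mm towards −y and press.

```bash
python3 - <<'E'
from cell import *
from h import *
p=np.load("p.npy"); t=S2W(p,(-.08,-.085,.078))
move_l([t[0],t[1],.09],.1); sleep(.2)
f0=get_state()["contact_force"][2]; zc=None
z=.086; fired=False
while z>.060:
    move_l([t[0],t[1],z],.04); sleep(.03)
    st=get_state(); f=st["contact_force"][2]-f0
    if zc is None and f>.8: zc=st["position"][2]
    print(round(z,4),round(st["position"][2],4),round(f,2))
    if f>9 or (zc and zc-st["position"][2]>.0145): break
    z-=.0015
move_l([t[0],t[1],.16],.15); sleep(.3)
f=wcam(grab_frame("wrist"),get_state()); cv2.imwrite("pics/w3.png",f["img"][:,:,::-1]); print(get_state()["clock"],get_state()["contact_force"])
E
```

```text
0.086 0.0859 -0.34
0.0845 0.0844 0.77
0.083 0.0829 -0.06
0.0815 0.0814 0.43
0.08 0.0799 0.28
0.0785 0.0784 -0.48
0.077 0.0769 -0.97
0.0755 0.0754 1.21
0.074 0.0739 0.14
0.0725 0.0724 0.09
0.071 0.0709 -0.29
0.0695 0.0697 1.64
0.068 0.0681 2.53
0.0665 0.0665 2.59
0.065 0.065 1.56
0.0635 0.0635 3.92
0.062 0.0619 2.66
0.0605 0.0613 8.49
39.0333 [-0.1568601   0.02093842  0.35958536]
```

View pics/w3.png

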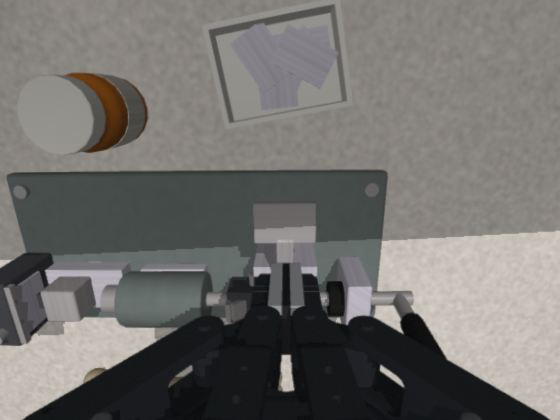

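The striker has shot forward (tail now at (405,297)). I check the die from the top camera.

```bash
python3 - <<'E'
from cell import *
from h import *
x=get_state()["position"]; move_l([x[0],x[1]-.1,.24],.2); sleep(.2)
a=cv2.imread("pics/top0.png")[170:310,190:460]; f=grab_frame("top"); p=np.load("p.npy")
print([(e["centre"],e["score"]) for e in tip_of("top","die")[:2]],[(e["centre"],e["score"]) for e in tip_of("top","striker")[:1]])
for x in (.0915,.1075,.1135): print(proj(f,S2W(p,(x,0,.045))))
b=f["img"][170:310,190:460,::-1]
cv2.imwrite("pics/t1.png",cv2.resize(np.vstack([a[:,:150],b[:,:150]]),None,fx=2.1,fy=2.1)); print(get_state()["clock"],get_state()["contact_force"])
E
```

```text
[([241.1, 262.4], 0.83)] [([438.1, 229.6], 0.66)]
[254.54657503 259.50516257]
[244.45917767 260.92659137]
[240.67407266 261.45965363]
40.175 [-0.16970878  0.43761741 -0.52803326]
```

View pics/t1.png

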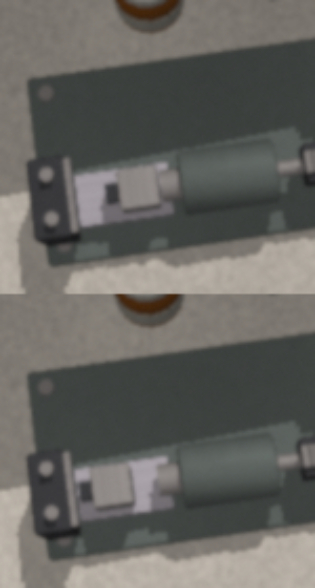

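Before (top half) the die is at about (138,188). Now it is at about (110,485) with its punch close to the tag, roughly 22 mm forward, and the striker is back at rest.

```bash
python3 -c "
from cell import *
print(sign_off())"
```

```text
the job is handed in; nothing more can be done
None
```

The sear caught at about 47 mm of draw and held the striker alone. Pressing the trip plate fired it, the camera shows the die about 22 mm forward (at or close to the tag) and the striker back at rest, and I handed the job in with the hand clear at about 40 s; no verdict came back.

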